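Open the locked battery drawer of a kitchen scale with a pen

TASK

The kitchen scale lies upside down for a battery change. Take the pen from its stand, hold the recessed orange release button down with the pen's tip and, keeping it down, push the battery drawer out with the pen as far as it goes; then stand the pen back in its stand. Press gently, do not shove the scale about or touch it with the gripper, and leave the tumbler, the tin and the loose coin cell alone.

Things in the scene. Friction and masses are not known exactly. Their poses are not given: they have to be found in the camera images.
- scale: Kitchen scale lying loose and upside down, 0.7 to 1 kg: steel platform 120 x 160 x 5 mm below, white base 100 x 136 mm on it up to 22 mm height, four rubber feet (18 mm wide, to 26 mm) near its corners. Origin: centre of its underside; x along the short side. A grey battery drawer 35 mm wide, top flush with the base, slides out to -x from the middle of that long side. A hard push slides the scale.
- well (a point): Middle of the mouth, at the drawer top's height, of the round well (10 mm wide) in the drawer; at [-34, 0, 22] mm in the scale's frame when shut. The orange release button is its floor, 2 to 9.2 mm below the mouth: this differs and is not measured, find it by touch. It resists with 2.6 N at once, then 0.8 N per mm more; it frees the drawer at 3.4 mm, just before its hard stop at 3.8 mm (5.6 N).
- tray (a joint): How far the drawer is out, m: 0 shut and latched, 0.030 fully out at its hard stop, towards the scale's -x. About 1.2 N of friction; it stays where it is left. The button must stay down over the first 11 mm, then the catch is passed. The pen, pressed down in the well, pushes the drawer along by the well's wall.
- pen: Blue ballpoint pen, 125 mm long, 25 g, standing upright, tip down, in its stand. Origin at the tip, z along the pen. Steel nose 5 mm thick over the first 14 mm, widening to a round barrel 11 mm thick from 24 to 116 mm, then a 6 mm knob; a thin clip beside the barrel from 91 to 113 mm. In the stand the barrel is free above 32 mm from the tip; it may lean a degree or two.
- pen_tip (a point): The pen's tip: the flat end of its nose, 4.4 mm wide.
- pen_stand: Dark steel pen stand, fixed: round foot 72 mm wide, with an upright tube 23 mm wide up to 46 mm height. The tube's hole is 13 mm wide, narrowing to 9 mm below 24 mm height; its floor, on which the pen's tip rests, is at 14 mm. Origin: centre of its underside, on the worktop; the hole is on its z axis.
- cell: Fresh coin cell, 24 mm wide, 5 mm thick, lying loose on the worktop. Origin: centre of its underside. Leave alone.
- tumbler: Clear glass tumbler, 77 mm wide, 89 mm tall, standing loose. Origin: centre of its underside. Leave alone.
- small_tin: Small food tin with a green and white label, 58 mm wide, 72 mm tall, standing loose. Origin: centre of its underside. Leave alone.
Not all that is in view belongs to the job. Leave any blue, turquoise or yellow look-alike of the pen_stand alone.

How it is judged (in metres and radians):
On the way, in this order (a step that is already met when the one before it is completed fails the run):
1. the pen is lifted out of its stand (z of pen_tip in the frame of pen_stand above 0.055 m), for 0.1 s.
2. the drawer is freed and has begun to slide, pushed by the pen (value of joint tray above 0.006 m and contact force between pen and scale above 0.5 N), for 0.05 s.
3. the drawer is pushed fully out, the pen still on it (value of joint tray above 0.0275 m and contact force between pen and scale above 0.2 N), for 0.05 s.
At the end, for the whole second after the job is handed in: The drawer is at least 27 mm out of 30 mm; the pen stands in its stand, its tip within 6 mm of the hole's floor and 8 mm of its middle, leaning less than 0.2 rad, released and at rest (value of joint tray above 0.027 m and z of pen_tip in the frame of pen_stand below 0.02 m and horizontal distance between pen_tip and pen_stand below 0.008 m and angle between pen's own z axis and vertical below 0.2 rad and linear speed of pen below 0.02 m/s); the robot touches nothing.
It fails at once if the pen presses on the scale or its button with more than 16 N (contact force between pen and scale above 16 N).
It fails at once if the gripper or arm touches the scale with more than 2 N (contact force between any of the fingers, the arm and scale above 2 N).
It fails at once if the scale is shoved more than 20 mm (distance of scale from where it was at the start of the episode above 0.02 m).
It fails at once if the coin cell, tumbler or tin is shifted more than 20 mm (distance of any of cell, tumbler, small_tin from where it was at the start of the episode above 0.02 m).
It also fails if it takes over 61 s, if anything falls off the work surface, if the arm or the gripper's body presses on something with over 40 N, if the wrist force passes 120 N, or if a joint passes its speed limit or range.

ROBOT

A 6-joint arm with a two-finger parallel gripper is mounted at the origin on a cart in front of the work surface, level with it; the furniture and walls round the work are solid. World frame = base frame: x ahead of the robot, y to its left, z up, the work surface at z = 0. Lengths are in m, angles in degrees, forces in N, time in s.
With the tool pointing down it reaches from about 0.25 to 0.725 m from the base axis. Payload 9.7 kg.
Tool frame: the origin (TCP) lies between the finger pads; the fingertips stand 22 mm ahead of it and the grasp point (between the pads) lies 3 mm ahead of it; z points along the fingers, y is the line along which they close (so a half turn about z gives the same grasp; the last joint's range is limited). The gripper opens to 85 mm and grips with 20 to 120 N. Pads are 22 mm wide; open, the fingers measure 114 mm over their backs; the gripper's body (76 mm by 85 mm) begins 54 mm behind the grasp point. The pads swing forward as they close: fully open they stand 13 mm farther back than shut.
Start: joints at [0, 4.979, 10.078, 95.1, 0, 90], TCP at [0.55, -0, 0.253] pointing down, gripper open.
Joint ranges: [-179.16, 179.16], [-48.56, 103.87], [-65.8, 70.77], [-126.05, 130.52], [-82.76, 87.17], [-180, 180]. Speed limits (degrees/s): [127.2, 127.2, 147.25, 180, 180, 180].

INTERFACE

Orientations are given as [roll, pitch, yaw] about the fixed x, y, z axes, in that order (R = Rz(yaw) Ry(pitch) Rx(roll)).
In Python, from workcell import bot, viewer, finder gives the robot as it stands.
- The arm moves only by the tool move_arm, never from a script. Its arguments are lists of equal length, an entry for each row: "offset": the shift along the tool's x, y, z in cm, a list of three; "twist": the turn, a rotation vector about the tool's x, y, z in rad, a list of three; "grip": the opening, from 0 (shut) to 1 (fully open). In form: {"offset": [[x, y, z], ...], "twist": [[ax, ay, az], ...], "grip": [grip, ...]}. A call has 1 to 5 rows; each row shifts and turns the commanded pose from where the row before left it, along the tool's axes as they then stand; what a row does not reach is not made up. A row lasts 1/10 s, in which the tool goes at most 50 mm and 8.59 degrees, less where a joint would pass 70% of its speed; a pose out of reach is approached as far as the arm can. A call is refused whole if a number of a shift passes 5 or a number of a turn 0.15, either way. A call with a gripper value outside its range is refused whole. The fingers move at their own pace and stop on an object; "force" is the grip in N (left out, the last holds). Time passes only in rows, so rows that do not move let the fingers close. It gives the time, the measured TCP pose, the force, the opening and the grip force at its end, in the units of the state.
- bot.get_obs(): the state, without advancing time (a new reading comes with each control period).
- viewer.camera(name): name is "scene" or "side" or "wrist"; returns a dict with "color" (384x512x3 uint8, red, green, blue), "depth" (384x512 float32, m along the optical axis (not along the pixel's ray), 0 where there is no reading), "vfov" (degrees; the focal length in pixels is half the picture's height over the tangent of half this angle, whatever the lens; pixels are square), "cx", "cy" (the principal point, pixels), "position" and "attitude" of the camera in the world; the wrist camera has in their place "tool_from_camera" (4x4, takes a point from camera to tool coordinates, whose origin is the TCP and whose axes are the flange's). Camera axes: x right, y down, z forward; pixel columns grow to the right and rows downward; lengths in m; the calibration is good to about 2 mm. A picture is of the moment at which its call begins: read the wrist's pose just before it.
- bot.job_done(): hands the job in; it is judged then, once.
Trained networks look in a picture, given as the dict that the camera call returned (one of the last four; its "shot" number tells which), for a name from the list of things; names that differ only in an ending like _2 or _b are one class to them, and where a whole thing is asked for, a point or a joint stands for the part that bears it (a point fixed in the world has none). Each returns a list of dicts, best first, with "p" (0 to 1); they miss things now and then, are a little off and sometimes report something else, mostly with a low value. They report only what shows in the picture. A call takes as long as a camera call. They do not tell look-alikes from the thing itself.
- finder.boxes_of(picture, thing): "position" ([column, row] in pixels, amid what is visible of it).
- finder.pinpoint(picture, thing): "position" ([column, row] in pixels: a listed point, or the origin of a listed thing).
The state is a dict: "time": time; "q": joint angles; "qd": joint speeds; "joint_efforts": joint torques, N m; "ee_pos": TCP position; "tcp_rot": TCP orientation; "wrist_force": force on the tool from outside, world axes, zero at the start; "torque": the same for the moment, N m; "opening": finger opening in m; "grasp_force": force on a finger pad.
Only numpy, scipy, OpenCV 4.12 (cv2) and the standard library are available. Lean on these libraries where they do the work, as an engineer would, in place of code of your own. Each camera call takes 0.05 s, during which the arm holds its last target. There are 200 camera calls.

## Working session

There is one attempt and no reset: what is moved stays moved. The work goes in short steps, Python scripts to look and compute and a tool call to move; the robot and the scene stay as the last step left them, time stands still between calls to the robot, and variables do not carry over. Pictures are saved under pics/ and viewed, at most 10 in all, crops included, and the job is handed in when it is done.

Besides the shell and the picture viewer there is one more tool, called after "Call:" as name(argument=value, ...) on one line, values as JSON. move_arm: Moves the arm, as the interface text tells. Its arguments: {"type":"object","properties":{"offset":{"type":"array","items":{"type":"array","items":{"type":"number"}}},"twist":{"type":"array","items":{"type":"array","items":{"type":"number"}}},"grip":{"type":"array","items":{"type":"number"}},"force":{"type":"number"}},"required":["offset","twist","grip"]}

```bash
mkdir -p pics; ls; cat > h.py <<'E'
import numpy as np, cv2
from workcell import bot, viewer, finder
from scipy.spatial.transform import Rotation as R
def shot(n):
    o=bot.get_obs(); p=viewer.camera(n); p['obs']=o
    p['f']=192/np.tan(np.radians(p['vfov'])/2)
    if n=='wrist':
        T=np.eye(4); T[:3,:3]=R.from_euler('xyz',o['tcp_rot'],degrees=True).as_matrix(); T[:3,3]=o['ee_pos']
        p['T']=T@np.array(p['tool_from_camera'])
    else:
        T=np.eye(4); a=np.array(p['attitude'],float)
        T[:3,:3]=a if a.shape==(3,3) else (R.from_euler('xyz',a,degrees=True).as_matrix() if a.size==3 else R.from_quat(a).as_matrix())
        T[:3,3]=p['position']; p['T']=T
    return p
def ray(p,uv):
    d=np.array([(uv[0]-p['cx'])/p['f'],(uv[1]-p['cy'])/p['f'],1.]); return p['T'][:3,3],p['T'][:3,:3]@d
def onz(p,uv,z):
    o,d=ray(p,uv); return o+d*(z-o[2])/d[2]
def proj(p,X):
    c=np.linalg.inv(p['T'])@np.r_[X,1]; return c[:2]/c[2]*p['f']+[p['cx'],p['cy']]
def cloud(p):
    v,u=np.mgrid[:384,:512]; z=p['depth']
    c=np.stack([(u-p['cx'])/p['f']*z,(v-p['cy'])/p['f']*z,z],-1)
    w=c@p['T'][:3,:3].T+p['T'][:3,3]; w[z==0]=np.nan; return w
def save(p,n): cv2.imwrite('pics/'+n,p['color'][...,::-1])
E
python3 - <<'E'
from h import *
np.set_printoptions(precision=4,suppress=True)
print(bot.get_obs())
ims=[]
for n in ['scene','side','wrist']:
    p=shot(n); print(n,p['T'],p['f'],p['cx'],p['cy'],p.get('attitude'),p['shot'])
    for t in ['scale','well','pen','pen_tip','pen_stand','cell','tumbler','small_tin']:
        z=dict(scale=0,well=.022,pen=.014,pen_tip=.014).get(t,0)
        print(t,[(np.round(r['position'],1).tolist(),round(r['p'],2),np.round(onz(p,r['position'],z)[:2],4).tolist()) for r in finder.pinpoint(p,t)[:4]])
    ims.append(p['color'])
    c=cloud(p); print('floor z',np.nanmedian(c[...,2]))
im=np.vstack([np.hstack(ims[:2]),np.hstack([ims[2],ims[2]*0])])
cv2.imwrite('pics/a.png',cv2.resize(im,(800,600))[...,::-1])
E
```

```text
pics
{'time': 0.0, 'q': array([-0.0016,  5.011 , 10.0325, 95.0988,  0.0014, 90.0008]), 'qd': array([ 0.08  ,  0.0762, -0.0648, -0.0501,  0.0149, -0.0176]), 'joint_efforts': array([  0.0008, -52.0392,  46.4803,   0.0164,   0.    ,  -0.0001]), 'ee_pos': array([ 0.5498, -0.    ,  0.2526]), 'tcp_rot': array([-179.9227,   -0.0014,   89.9976]), 'wrist_force': array([-0.051 ,  0.6355, -0.2836]), 'torque': array([-0.0165,  0.0184, -0.0204]), 'grasp_force': 0.0, 'opening': 0.0853389945216076}
scene [[ 0.7185 -0.501   0.4824  0.1075]
 [-0.6954 -0.5275  0.488  -0.6412]
 [ 0.01   -0.6861 -0.7274  0.6707]
 [ 0.      0.      0.      1.    ]] 359.3886067791018 262.1632677051954 194.46197756934166 [-136.674    -0.5715  -44.0644] 1
scale [([254.2, 241.4], 0.61, [0.4366, -0.2846])]
well [([251.1, 224.8], 0.55, [0.4526, -0.2573])]
pen [([259.8, 152.5], 0.48, [0.6514, -0.079])]
pen_tip [([261.0, 150.3], 0.57, [0.6605, -0.0744])]
pen_stand [([188.3, 204.3], 0.83, [0.3952, -0.0886]), ([233.3, 134.1], 0.72, [0.6642, 0.0508]), ([227.7, 175.4], 0.65, [0.534, -0.0764]), ([257.5, 154.5], 0.62, [0.652, -0.0689]
[... 934 characters left out ...]
58287342
wrist [[ 1.     -0.0004 -0.0005  0.5495]
 [-0.0005 -0.9576 -0.288   0.0721]
 [-0.0004  0.288  -0.9576  0.3734]
 [ 0.      0.      0.      1.    ]] 332.1059682633232 257.32968650181215 191.13971452967218 None 3
scale [([180.8, 360.4], 0.95, [0.443, -0.2852])]
well [([188.6, 353.1], 0.79, [0.4602, -0.2525])]
pen [([345.6, 227.3], 0.49, [0.6524, -0.0801])]
pen_tip [([343.3, 228.9], 0.65, [0.6499, -0.0821])]
pen_stand [([353.4, 121.7], 0.84, [0.6554, 0.0399]), ([234.8, 222.8], 0.82, [0.522, -0.0801]), ([339.9, 219.9], 0.64, [0.6488, -0.0764]), ([129.6, 223.1], 0.6, [0.3948, -0.0805])]
cell []
tumbler [([297.5, 330.2], 0.59, [0.6031, -0.2352])]
small_tin []
floor z -0.0002004105275129342
```

View pics/a.png

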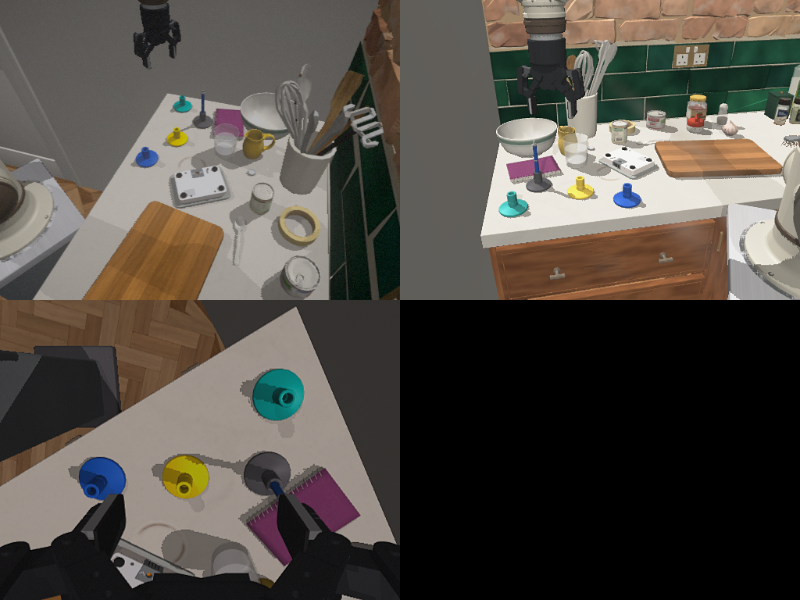

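The dark stand with the pen is at scene (260,152), side (174,234) and wrist (340,220). The look-alikes in the wrist picture are turquoise (353,122), yellow (235,223) and blue (130,223). I choose the dark one with the pen. The next move takes the wrist camera over the scale.

Call:
move_arm(offset=[[-4.6,-1.9,0],[-4.6,-1.9,0],[-4.6,-1.9,0],[-4.6,-1.9,0],[-4.6,-1.9,0]], twist=[[0,0,0],[0,0,0],[0,0,0],[0,0,0],[0,0,0]], grip=[1,1,1,1,1])

```text
time: 1.85
ee_pos: [0.454, -0.2316, 0.2535]
tcp_rot: [180.0, 0.0, 90.0]
wrist_force: [1.5, -0.4, -0.8]
opening: 0.0858
grasp_force: 0.0
```

```bash
python3 - <<'E'
from h import *
np.set_printoptions(precision=4,suppress=True)
p=shot('wrist'); print(p['obs']['ee_pos'],p['obs']['tcp_rot'],p['obs']['wrist_force'])
for t in ['scale','well','pen','pen_tip','pen_stand','cell','tumbler','small_tin']:
    z=dict(well=.022,pen=.014,pen_tip=.014).get(t,0)
    print(t,[(np.round(r['position'],1).tolist(),round(r['p'],2),np.round(onz(p,r['position'],z)[:2],4).tolist()) for r in finder.pinpoint(p,t)[:3]])
# scale base top and footprint from depth
c=cloud(p); 
for lo,hi in [(.019,.0245),(.003,.008)]:
    m=(c[...,2]>lo)&(c[...,2]<hi)&(np.hypot(c[...,0]-.445,c[...,1]+.285)<.12)
    m=cv2.morphologyEx(m.astype(np.uint8),cv2.MORPH_OPEN,np.ones((3,3)))>0
    q=c[m][:,:2].astype(np.float32); print(len(q),cv2.minAreaRect(q*1000))
s=cv2.resize(p['color'],(1024,768),interpolation=cv2.INTER_CUBIC)
w=shot('side'); 
u,v=np.clip(proj(w,[.65,-.079,.07]).astype(int)-[70,75],0,None); z=w['color'][v:v+150,u:u+140]
im=np.zeros((600,800,3),np.uint8); im[:384,:512]=p['color']; im[:300,512:792]=cv2.resize(z,(280,300))
im[384:600,0:288]=0
wp=np.array(finder.pinpoint(p,'well')[0]['position']).astype(int)
a=max(wp[1]-27,0);b=wp[0]-36
cr=p['color'][a:a+54,b:b+72]; im[384:384+cr.shape[0]*4,:cr.shape[1]*4]=cv2.resize(cr,None,fx=4,fy=4)
print('crop',u,v,b,a)
cv2.imwrite('pics/b.png',im[...,::-1])
E
```

```text
[ 0.454  -0.2316  0.2535] [179.9666   0.0146  90.0172] [ 1.5277 -0.3859 -0.8425]
scale [([250.3, 199.7], 0.82, [0.4451, -0.2824])]
well []
pen []
pen_tip []
pen_stand [([199.8, 11.8], 0.92, [0.3953, -0.0826]), ([326.3, 11.3], 0.69, [0.5231, -0.0821]), ([452.4, 6.8], 0.66, [0.6498, -0.0781])]
cell [([370.7, 252.2], 0.44, [0.5944, -0.3512])]
tumbler [([387.8, 160.4], 0.89, [0.6026, -0.2352]), ([264.6, 180.6], 0.64, [0.4619, -0.259]), ([305.8, 318.1], 0.41, [0.5177, -0.4479])]
small_tin [([303.5, 317.4], 0.98, [0.5146, -0.4468])]
10003 ((412.51898193359375, -302.6306457519531), (169.59243774414062, 170.26451110839844), 58.767181396484375)
2537 ((444.79638671875, -281.8794860839844), (120.07911682128906, 160.25018310546875), 59.51004409790039)Traceback (most recent call last):
  File "<stdin>", line 18, in <module>
IndexError: list index out of range
```

```bash
python3 - <<'E'
from h import *
np.set_printoptions(precision=4,suppress=True)
p=shot('wrist'); w=shot('side')
wl=np.array([.4620,-.2526,.022]); wp=proj(p,wl); print('well px',wp)
hsv=cv2.cvtColor(p['color'],cv2.COLOR_RGB2HSV); m=cv2.inRange(hsv,(5,130,100),(20,255,255))
m[:int(wp[1])-30]=0;m[int(wp[1])+30:]=0
n,l,st,ce=cv2.connectedComponentsWithStats(m)
for i in range(1,n):
    if st[i,4]>3: print('orange',ce[i],st[i,4],onz(p,ce[i],.016))
u,v=np.clip(proj(w,[.65,-.079,.07]).astype(int)-[70,75],0,None); z=w['color'][v:v+150,u:u+140]
im=np.zeros((600,800,3),np.uint8); im[:384,:512]=p['color']; im[:300,512:792]=cv2.resize(z,(280,300))
b,a=wp.astype(int)-[36,27]
im[384:600,:288]=cv2.resize(p['color'][a:a+54,b:b+72],None,fx=4,fy=4)
print('crop',u,v,b,a)
cv2.imwrite('pics/b.png',im[...,::-1])
# pen axis in side & scene: blue pixels
for q in (w,shot('scene')):
    hsv=cv2.cvtColor(q['color'],cv2.COLOR_RGB2HSV); m=cv2.inRange(hsv,(105,110,20),(125,255,255))
    e=[proj(q,[.65,-.079,h]) for h in (.05,.14)]; print('exp',e)
    mk=np.zeros_like(m); cv2.line(mk,tuple(e[0].astype(int).tolist()),tuple(e[1].astype(int).tolist()),255,15); m&=mk
    y,x=np.nonzero(m); L=cv2.fitLine(np.c_[x,y].astype(np.float32),cv2.DIST_L2,0,.01,.01).ravel(); print(len(x),L,y.min(),y.max())
    c=cloud(q)[m>0]; print('pts',len(c)); ok=np.hypot(c[:,0]-.65,c[:,1]+.079)<.02; c=c[ok]
    for lo in np.arange(.04,.15,.02):
        s=c[(c[:,2]>=lo)&(c[:,2]<lo+.02)]; print(lo,len(s),s.mean(0) if len(s) else '')
E
```

```text
well px [263.8737 182.3804]
orange [ 98.5848 192.1355] 1970 [ 0.2762 -0.2659  0.016 ]
orange [263.3529 181.1176] 34 [ 0.4615 -0.2528  0.016 ]
orange [ 39.4286 200.9048] 42 [ 0.2077 -0.2763  0.016 ]
orange [130.2115 205.2907] 227 [ 0.3101 -0.2815  0.016 ]
orange [ 20.5 208.5] 4 [ 0.1844 -0.2855  0.016 ]
orange [144.2857 210.1905] 21 [ 0.3256 -0.2874  0.016 ]
crop 104 133 227 155
exp [array([175.804 , 217.1864]), array([171.7775, 178.8947])]
150 [  0.1026   0.9947 173.5867 203.6667] 187 220
pts 150
0.04 31 [ 0.6491 -0.0744  0.0521]
0.06 38 [ 0.6491 -0.0741  0.0697]
0.07999999999999999 32 [ 0.6489 -0.0743  0.0922]
0.09999999999999999 39 [ 0.6491 -0.0741  0.1102]
0.12 10 [ 0.648  -0.0742  0.1224]
0.13999999999999999 0 
exp [array([259.508 , 142.6167]), array([259.6693, 114.8688])]
30 [ -0.    1.  259.  139.5] 135 144
pts 30
0.04 12 [ 0.6463 -0.0808  0.0534]
0.06 18 [ 0.6467 -0.0803  0.07  ]
0.07999999999999999 0 
0.09999999999999999 0 
0.12 0 
0.13999999999999999 0
```

View pics/b.png

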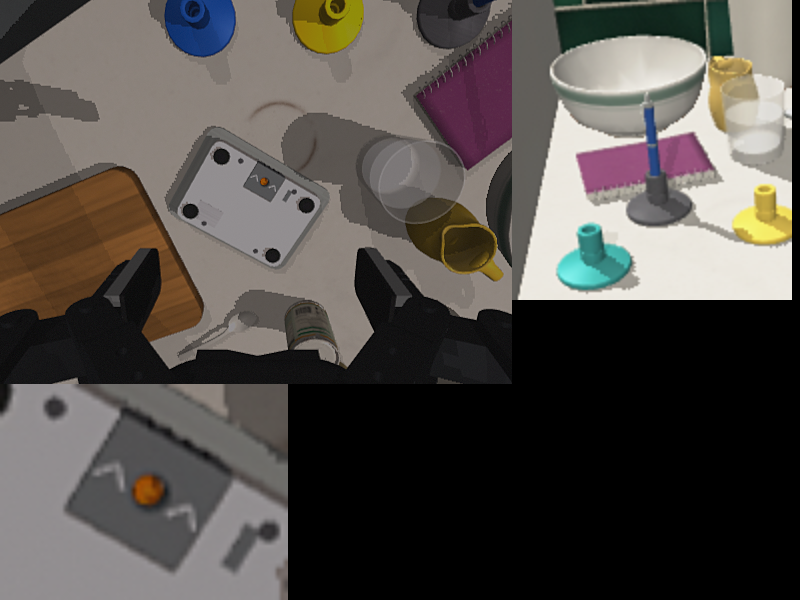

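The wrist picture shows the scale with the orange button at (263,181), and the grey drawer's arrows point up and right, towards +x +y. The side crop shows the blue pen upright in the dark stand, at about (174,204) in the full picture. Next I move over the pen and turn so that the closing line lies along the drawer's direction (59.5°).

Call:
move_arm(offset=[[2.8,3.6,0],[2.8,3.6,0],[2.8,3.6,0],[2.8,3.6,0],[2.8,3.6,0]], twist=[[0,0,0],[0,0,0],[0,0,0],[0,0,0],[0,0,0]], grip=[1,1,1,1,1])

```text
time: 3.05
ee_pos: [0.6363, -0.0884, 0.2532]
tcp_rot: [180.0, 0.0, 90.0]
wrist_force: [0.4, -0.6, 0.8]
opening: 0.0852
grasp_force: 0.0
```

Call:
move_arm(offset=[[1.4,1.65,0],[0,0,0],[0,0,0],[0,0,0],[0,0,0]], twist=[[0,0,0],[0,0,-0.148],[0,0,-0.148],[0,0,-0.148],[0,0,-0.148]], grip=[1,1,1,1,1])

```text
time: 3.55
ee_pos: [0.6516, -0.0757, 0.253]
tcp_rot: [-180.0, -0.0, 124.3]
wrist_force: [-1.0, -0.8, 0.4]
opening: 0.0853
grasp_force: 0.0
```

Call:
move_arm(offset=[[0,0,0],[0,0,0],[0,0,0],[0,0,0],[0,0,0]], twist=[[0,0,-0.148],[0,0,-0.148],[0,0,-0.148],[0,0,0],[0,0,0]], grip=[1,1,1,1,1])

```text
time: 4.05
ee_pos: [0.6515, -0.0759, 0.2532]
tcp_rot: [-180.0, -0.0, 149.1]
wrist_force: [-0.2, 0.4, -1.2]
opening: 0.0853
grasp_force: 0.0
```

```bash
cat > pen.py <<'E'
from h import *
np.set_printoptions(precision=4,suppress=True)
p=shot('wrist'); o=p['obs']; print(o['ee_pos'],o['tcp_rot'],o['q'])
c=cloud(p); hsv=cv2.cvtColor(p['color'],cv2.COLOR_RGB2HSV)
near=(np.hypot(c[...,0]-.65,c[...,1]+.078)<.03)&(c[...,2]<.15)
for lo in np.arange(.03,.15,.01):
    s=c[near&(c[...,2]>=lo)&(c[...,2]<lo+.01)]
    if len(s)>3: print(round(lo,3),len(s),np.median(s,0), s.min(0)[:2],s.max(0)[:2])
for t in ['pen','pen_stand']: print(t,[(r['position'],r['p'],onz(p,r['position'],0 if t!='pen' else .014)) for r in finder.pinpoint(p,t)[:2]])
save(p,'c.png')
E
python3 pen.py
```

```text
[ 0.6515 -0.0759  0.2532] [-179.9963   -0.0064  149.1137] [-6.6421 20.4904 28.3814 97.8984 -0.0008 24.2442]
0.03 42 [ 0.643  -0.0733  0.0357] [ 0.6393 -0.0851] [ 0.6544 -0.0674]
0.04 230 [ 0.6465 -0.0752  0.0454] [ 0.6392 -0.09  ] [ 0.662  -0.0674]
0.05 23 [ 0.6461 -0.0757  0.0553] [ 0.6451 -0.0816] [ 0.6514 -0.0731]
0.06 26 [ 0.6462 -0.0758  0.0654] [ 0.645  -0.0811] [ 0.6513 -0.0732]
0.07 25 [ 0.6462 -0.0757  0.0746] [ 0.6449 -0.0829] [ 0.6511 -0.0732]
0.08 33 [ 0.6461 -0.0764  0.084 ] [ 0.6451 -0.0821] [ 0.6538 -0.073 ]
0.09 33 [ 0.6466 -0.0751  0.0947] [ 0.6451 -0.082 ] [ 0.6506 -0.0732]
0.1 44 [ 0.6466 -0.0752  0.106 ] [ 0.6449 -0.0829] [ 0.6566 -0.073 ]
0.11 51 [ 0.6467 -0.0749  0.1155] [ 0.645  -0.0823] [ 0.6562 -0.0729]
0.12 126 [ 0.6484 -0.0759  0.1283] [ 0.645  -0.0838] [ 0.6579 -0.073 ]
0.13 81 [ 0.6497 -0.0779  0.1374] [ 0.6461 -0.0818] [ 0.6537 -0.0733]
pen [([256.6, 161.3], 0.72, array([ 0.6508, -0.078 ,  0.014 ]))]
pen_stand [([350.8, 109.8], 0.87, array([0.6571, 0.0383, 0.    ])), ([191.5, 55.4], 0.84, array([ 0.5217, -0.08  ,  0.    ]))]
```

View pics/c.png

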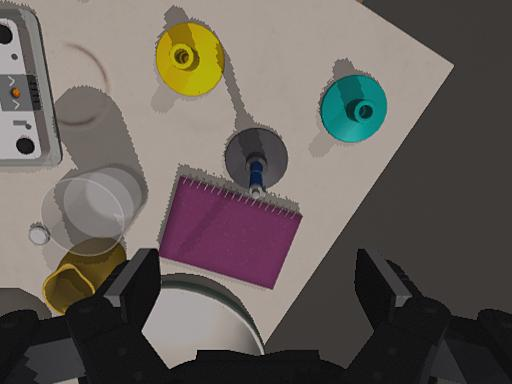

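The pen stands upright at pixel (257,165), with its axis at about (0.6505, −0.0783). I go down round it and grip.

Call:
move_arm(offset=[[-0.04,-0.26,3.0],[0,0,4.0],[0,0,4.0],[0,0,3.5],[0,0,1.5]], twist=[[0,0,-0.006],[0,0,0],[0,0,0],[0,0,0],[0,0,0]], grip=[1,1,1,1,1], force=60)

```text
time: 4.7
ee_pos: [0.6488, -0.0782, 0.0894]
tcp_rot: [-179.9, -0.3, 149.6]
wrist_force: [-0.2, -1.2, -0.3]
opening: 0.0851
grasp_force: 0.0
```

Call:
move_arm(offset=[[0,0,0],[0,0,0],[0,0,0],[0,0,0],[0,0,0]], twist=[[0,0,0],[0,0,0],[0,0,0],[0,0,0],[0,0,0]], grip=[0.5,0.3,0.2,0.1,0])

```text
time: 5.2
ee_pos: [0.6511, -0.0785, 0.0945]
tcp_rot: [180.0, 0.1, 149.7]
wrist_force: [-0.3, -0.5, -0.2]
opening: 0.0126
grasp_force: 0.3
```

Call:
move_arm(offset=[[0,0,0],[0,0,0],[0,0,0],[0,0,0],[0,0,0]], twist=[[0,0,0],[0,0,0],[0,0,0],[0,0,0],[0,0,0]], grip=[0,0,0,0,0])

```text
time: 5.7
ee_pos: [0.651, -0.0786, 0.0944]
tcp_rot: [180.0, 0.1, 149.7]
wrist_force: [-0.9, 0.1, 5.8]
opening: 0.0097
grasp_force: 58.4
```

Call:
move_arm(offset=[[0,0,-0.5],[0,0,-1.5],[0,0,-2.5],[0,0,-2.5],[0,0,-1.5]], twist=[[0,0,0],[0,0,0],[0,0,0],[0,0,0],[0,0,0]], grip=[0,0,0,0,0])

```text
time: 6.2
ee_pos: [0.6508, -0.0785, 0.1816]
tcp_rot: [179.9, 0.1, 149.7]
wrist_force: [0.6, 0.0, -0.0]
opening: 0.0091
grasp_force: 58.5
```

Call:
move_arm(offset=[[0,0,0],[0,0,0],[0,0,0]], twist=[[0,0,0],[0,0,0],[0,0,0]], grip=[0,0,0])

```text
time: 6.5
ee_pos: [0.6501, -0.0784, 0.1771]
tcp_rot: [-180.0, -0.1, 149.7]
wrist_force: [-0.1, 0.0, -0.4]
opening: 0.0092
grasp_force: 58.6
```

```bash
cat > tip.py <<'E'
from h import *
import sys
np.set_printoptions(precision=4,suppress=True)
o=bot.get_obs(); Rt=R.from_euler('xyz',o['tcp_rot'],degrees=True).as_matrix(); T=np.array(o['ee_pos'])
print(T,o['tcp_rot'],o['wrist_force'],o['opening'],o['grasp_force'])
rays=[];ims=[]
for n in ('side','scene','wrist'):
    p=shot(n)
    e=T+Rt@[0,0,.080]; u=proj(p,e); r=finder.pinpoint(p,'pen_tip')
    print(n,'exp',u,[(q['position'],q['p']) for q in r[:2]])
    if r and np.hypot(*(np.array(r[0]['position'])-u))<25: rays.append(ray(p,r[0]['position']))
    a=np.clip(u.astype(int)-[60,60],0,[392,264]); cr=p['color'][a[1]:a[1]+120,a[0]:a[0]+120]
    ims.append(cv2.resize(cr,(264,264)))
    # lateral pen axis from depth, world coords by height
    c=cloud(p); q=(c-T)@Rt
    for lo in np.arange(.02,.08,.01):
        m=(q[...,2]>lo)&(q[...,2]<lo+.01)&(np.hypot(q[...,0],q[...,1])<.02); s=q[m]
        if len(s)>3: print('  ',round(lo,2),len(s),np.median(s,0)[:2],s.min(0)[:2],s.max(0)[:2])
if len(rays)>1:
    A=0;b=0
    for oo,d in rays:
        d=d/np.linalg.norm(d); M=np.eye(3)-np.outer(d,d); A=A+M; b=b+M@oo
    x=np.linalg.solve(A,b); print('tip',x,'in tool',Rt.T@(x-T))
cv2.imwrite('pics/'+sys.argv[1],np.hstack(ims)[...,::-1])
E
python3 tip.py d.png
```

```text
[ 0.6501 -0.0784  0.1771] [-179.9589   -0.0944  149.7006] [-0.1003  0.0489 -0.3805] 0.009241414153997115 58.56127917766571
side exp [173.6214 197.698 ] [([175.1, 198.1], 0.55), ([228.7, 207.4], 0.18)]
   0.02 28 [0.0055 0.0017] [-0.0088 -0.0128] [0.0088 0.0123]
   0.03 25 [0.0047 0.0021] [-0.0016 -0.0036] [0.0076 0.0051]
   0.04 22 [0.0043 0.0026] [ 0.0006 -0.0031] [0.0078 0.0067]
   0.05 22 [0.0034 0.0016] [-0.0007 -0.0053] [0.0076 0.0058]
   0.06 12 [0.0028 0.0015] [-0.0015 -0.001 ] [0.0047 0.0025]
   0.07 9 [0.0023 0.0008] [ 0.0014 -0.0011] [0.0038 0.0031]
scene exp [259.4064 128.4704] [([260.0, 129.3], 0.44)]
   0.02 10 [ 0.001  -0.0099] [-0.0065 -0.0123] [ 0.0063 -0.003 ]
   0.03 13 [ 0.0003 -0.0053] [-0.0032 -0.0089] [ 0.005  -0.0033]
   0.04 13 [ 0.0023 -0.0041] [-0.0031 -0.0059] [ 0.0048 -0.0027]
   0.05 11 [ 0.002  -0.0036] [-0.0041 -0.0049] [ 0.0047 -0.0004]
   0.06 7 [ 0.0014 -0.0022] [-0.001  -0.0043] [ 0.004  -0.0003]
   0.07 6 [ 0.0002 -0.002 ] [-0.0015 -0.0042] [ 0.0021 -0.0001]
wrist exp [259.3472 210.2534] [([256.3, 210.3], 0.98)]
   0.02 169 [ 0.0051 -0.0014] [ 0.0026 -0.0059] [0.0062 0.0035]
   0.03 156 [ 0.0051 -0.0015] [ 0.0021 -0.0062] [0.0063 0.0037]
   0.04 138 [ 0.0051 -0.0009] [ 0.001  -0.0064] [0.0064 0.0044]
   0.05 83 [ 0.005  -0.0009] [ 0.001  -0.0065] [0.0062 0.0042]
   0.06 18 [ 0.0025 -0.0009] [ 0.0012 -0.0033] [0.004  0.0009]
   0.07 44 [ 0.0023 -0.0015] [ 0.0004 -0.0034] [0.0028 0.0011]
tip [ 0.6491 -0.0808  0.0956] in tool [-0.0005 -0.0025  0.0816]
```

View pics/d.png

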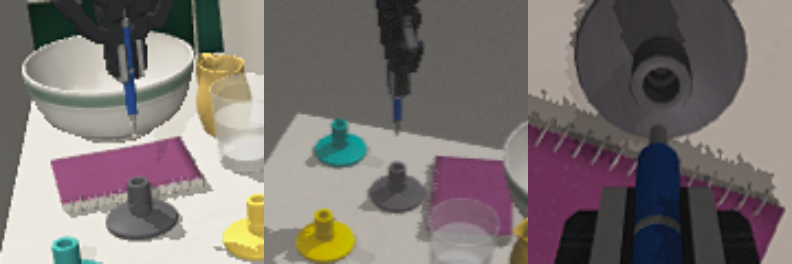

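The pen is straight in the grip, with its tip about 80.5 mm ahead of the TCP. The stand's hole at wrist-crop pixel (660,85) is now empty. Next I move over the well.

Call:
move_arm(offset=[[1.24,-4.09,0],[1.24,-4.09,0],[1.24,-4.09,0],[1.24,-4.09,0],[1.24,-4.09,0]], twist=[[0,0,0],[0,0,0],[0,0,0],[0,0,0],[0,0,0]], grip=[0,0,0,0,0])

```text
time: 7.3
ee_pos: [0.4924, -0.2246, 0.1782]
tcp_rot: [-180.0, 0.0, 149.7]
wrist_force: [0.2, -0.6, 0.5]
opening: 0.0098
grasp_force: 58.6
```

Call:
move_arm(offset=[[1.24,-4.07,0],[0,0,2.2],[0,0,2.2],[0,0,0],[0,0,0]], twist=[[0,0,0],[0,0,0],[0,0,0],[0,0,0],[0,0,0]], grip=[0,0,0,0,0])

```text
time: 7.8
ee_pos: [0.4624, -0.2525, 0.1346]
tcp_rot: [-180.0, -0.0, 149.7]
wrist_force: [-0.4, 0.4, 0.5]
opening: 0.0098
grasp_force: 58.7
```

```bash
cat > well.py <<'E'
from h import *
import sys
np.set_printoptions(precision=4,suppress=True)
o=bot.get_obs(); Rt=R.from_euler('xyz',o['tcp_rot'],degrees=True).as_matrix(); T=np.array(o['ee_pos'])
print(T,o['tcp_rot'],o['wrist_force'])
ims=[]
for n in ('wrist','side','scene'):
    p=shot(n); tz=T[2]-.0805
    e=proj(p,T+Rt@[0,0,.0805]); a=np.clip(e.astype(int)-[30,30],0,[452,324])
    hsv=cv2.cvtColor(p['color'],cv2.COLOR_RGB2HSV); m=cv2.inRange(hsv,(5,130,80),(20,255,255))
    mk=m*0; cv2.circle(mk,tuple(e.astype(int).tolist()),40,255,-1); m&=mk
    y,x=np.nonzero(m)
    if len(x): print(n,'orange',len(x),x.mean(),y.mean(),'tool rel @17mm',Rt.T@(onz(p,(x.mean(),y.mean()),.017)-T))
    for t,z in (('pen_tip',tz),('well',.022)):
        for r in finder.pinpoint(p,t)[:1]: print(n,t,np.round(r['position'],1),round(r['p'],2),'tool rel',Rt.T@(onz(p,r['position'],z)-T))
    if n=='wrist':
        c=cloud(p); q=(c-T)@Rt
        m=(q[...,2]>.03)&(q[...,2]<.058)&(np.hypot(q[...,0],q[...,1])<.02); s=q[m]; print('barrel y',s.min(0)[1],s.max(0)[1])
    ims.append(cv2.resize(p['color'][a[1]:a[1]+60,a[0]:a[0]+60],(264,264),interpolation=cv2.INTER_CUBIC))
cv2.imwrite('pics/'+sys.argv[1],np.hstack(ims)[...,::-1])
E
python3 well.py e.png
```

```text
[ 0.4624 -0.2525  0.1346] [-179.9993   -0.0314  149.708 ] [-0.4361  0.3739  0.5114]
wrist orange 85 258.5764705882353 192.68235294117648 tool rel @17mm [ 0.0006 -0.0005  0.1176]
wrist pen_tip [260.2 211.8] 0.55 tool rel [-0.001   0.0005  0.0805]
wrist well [260.9 196. ] 0.67 tool rel [-0.0005  0.0012  0.1126]
barrel y -0.006534262858419578 0.004337448814490897
side pen_tip [282.8 194.4] 0.45 tool rel [ 0.0035 -0.0001  0.0805]
scene orange 3 252.0 222.0 tool rel @17mm [0.0013 0.0024 0.1176]
scene pen_tip [253.6 210.4] 0.52 tool rel [-0.0033  0.0051  0.0805]
scene well [324.7 225.3] 0.48 tool rel [-0.1584 -0.0496  0.1125]
```

View pics/e.png

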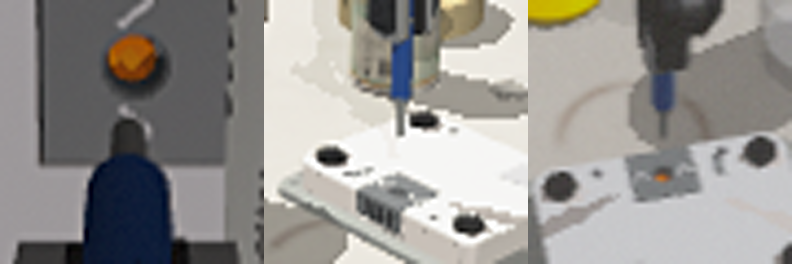

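The wrist view shows the nose in line with the orange button, with the well at crop (135,62) and the nose at (128,125), which puts it about 1 mm off in tool y. I correct that and go down to just above the mouth.

Call:
move_arm(offset=[[0,0.08,1.0],[0,0,1.2],[0,0,0.8],[0,0,0],[0,0,0]], twist=[[0,0,0],[0,0,0],[0,0,0],[0,0,0],[0,0,0]], grip=[0,0,0,0,0])

```text
time: 8.75
ee_pos: [0.4628, -0.2518, 0.1039]
tcp_rot: [-180.0, -0.0, 149.7]
wrist_force: [0.6, 0.3, -0.1]
opening: 0.0093
grasp_force: 58.7
```

```bash
python3 well.py f.png
```

```text
[ 0.4628 -0.2518  0.1039] [-179.9972   -0.0431  149.6983] [ 0.6184  0.3058 -0.0598]
wrist orange 72 257.7361111111111 204.93055555555554 tool rel @17mm [ 0.0015 -0.0011  0.0869]
wrist pen_tip [255.4 210.3] 0.72 tool rel [ 0.0001 -0.0026  0.0805]
wrist well [258.7 206.2] 0.79 tool rel [ 0.0024 -0.0005  0.0819]
barrel y -0.006570897771681718 0.0042647648760688744
side pen_tip [176.5 235.8] 0.62 tool rel [-0.0463  0.2617  0.0805]
side well [281.4 203.5] 0.67 tool rel [-0.0097 -0.0097  0.0819]
scene orange 3 252.0 222.0 tool rel @17mm [0.0013 0.0017 0.0869]
scene pen_tip [254.1 219.9] 0.43 tool rel [-0.0037  0.0016  0.0805]
scene well [247.6 219.4] 0.42 tool rel [0.0104 0.0076 0.0819]
```

View pics/f.png

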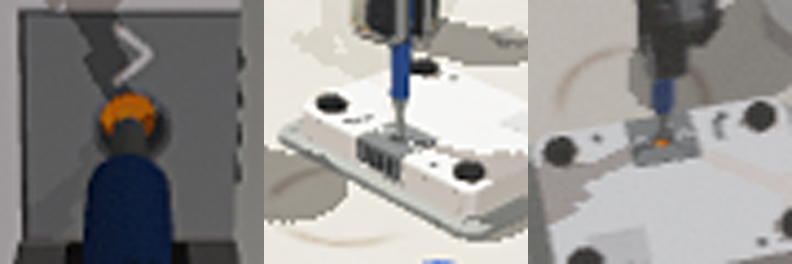

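The tip is over the well, which is at crop (133,123) with the tip at (128,120). I shift about 1 mm in x and y, then feel downward.

Call:
move_arm(offset=[[0.1,0.1,0],[0,0,0.15],[0,0,0.15],[0,0,0],[0,0,0]], twist=[[0,0,0],[0,0,0],[0,0,0],[0,0,0],[0,0,0]], grip=[0,0,0,0,0])

```text
time: 9.7
ee_pos: [0.4626, -0.2505, 0.1012]
tcp_rot: [-180.0, -0.0, 149.7]
wrist_force: [-0.8, 0.1, 0.0]
opening: 0.0097
grasp_force: 58.7
```

Call:
move_arm(offset=[[0,0,0.1],[0,0,0],[0,0,0]], twist=[[0,0,0],[0,0,0],[0,0,0]], grip=[0,0,0])

```text
time: 10.0
ee_pos: [0.4626, -0.2506, 0.1003]
tcp_rot: [-180.0, -0.0, 149.7]
wrist_force: [-0.8, 1.1, -0.8]
opening: 0.0094
grasp_force: 58.7
```

Call:
move_arm(offset=[[0,0,0.1],[0,0,0],[0,0,0]], twist=[[0,0,0],[0,0,0],[0,0,0]], grip=[0,0,0])

```text
time: 10.3
ee_pos: [0.4626, -0.2506, 0.0993]
tcp_rot: [-180.0, -0.0, 149.7]
wrist_force: [-0.0, -0.7, -0.7]
opening: 0.0092
grasp_force: 58.7
```

Call:
move_arm(offset=[[0,0,0.1],[0,0,0],[0,0,0]], twist=[[0,0,0],[0,0,0],[0,0,0]], grip=[0,0,0])

```text
time: 10.6
ee_pos: [0.4626, -0.2506, 0.0983]
tcp_rot: [-180.0, -0.0, 149.7]
wrist_force: [-0.4, -0.1, -0.2]
opening: 0.0093
grasp_force: 58.7
```

Call:
move_arm(offset=[[0,0,0.1],[0,0,0],[0,0,0]], twist=[[0,0,0],[0,0,0],[0,0,0]], grip=[0,0,0])

```text
time: 10.9
ee_pos: [0.4627, -0.2506, 0.0976]
tcp_rot: [180.0, 0.0, 149.7]
wrist_force: [-0.8, 0.2, 2.6]
opening: 0.009
grasp_force: 58.9
```

Call:
move_arm(offset=[[0,0,0.1],[0,0,0],[0,0,0]], twist=[[0,0,0],[0,0,0],[0,0,0]], grip=[0,0,0])

```text
time: 11.2
ee_pos: [0.4627, -0.2506, 0.0964]
tcp_rot: [-180.0, 0.0, 149.7]
wrist_force: [-0.6, 0.6, 3.2]
opening: 0.0093
grasp_force: 58.9
```

Contact came at z ≈ 0.0978, so the hard stop should be near 0.094.

Call:
move_arm(offset=[[0,0,0.1],[0,0,0],[0,0,0.07],[0,0,0],[0,0,0]], twist=[[0,0,0],[0,0,0],[0,0,0],[0,0,0],[0,0,0]], grip=[0,0,0,0,0])

```text
time: 11.7
ee_pos: [0.4627, -0.2506, 0.0947]
tcp_rot: [180.0, 0.0, 149.7]
wrist_force: [0.9, 0.5, 4.2]
opening: 0.0096
grasp_force: 59.1
```

Call:
move_arm(offset=[[0,0,0.05],[0,0,0],[0,0,0]], twist=[[0,0,0],[0,0,0],[0,0,0]], grip=[0,0,0])

```text
time: 12.0
ee_pos: [0.4627, -0.2506, 0.0942]
tcp_rot: [180.0, 0.0, 149.7]
wrist_force: [-0.1, -0.1, 5.3]
opening: 0.0093
grasp_force: 59.1
```

Call:
move_arm(offset=[[0,0,0.04],[0,0,0],[0,0,0]], twist=[[0,0,0],[0,0,0],[0,0,0]], grip=[0,0,0])

```text
time: 12.3
ee_pos: [0.4627, -0.2506, 0.0939]
tcp_rot: [-180.0, 0.0, 149.7]
wrist_force: [-0.1, -0.6, 6.1]
opening: 0.0093
grasp_force: 59.3
```

Call:
move_arm(offset=[[0,0,0.02],[0,0,0],[0,0,0]], twist=[[0,0,0],[0,0,0],[0,0,0]], grip=[0,0,0])

```text
time: 12.6
ee_pos: [0.4628, -0.2507, 0.0939]
tcp_rot: [180.0, 0.0, 149.7]
wrist_force: [-0.7, 0.3, 7.0]
opening: 0.0094
grasp_force: 59.4
```

The button is on its hard stop at 7 N. Now I push along tool +y.

Call:
move_arm(offset=[[0,0.1,0],[0,0.1,0],[0,0.1,0],[0,0.1,0],[0,0,0]], twist=[[0,0,0],[0,0,0],[0,0,0],[0,0,0],[0,0,0]], grip=[0,0,0,0,0])

```text
time: 13.1
ee_pos: [0.4648, -0.2473, 0.0939]
tcp_rot: [-180.0, 0.0, 149.7]
wrist_force: [-0.7, -0.1, 7.0]
opening: 0.0096
grasp_force: 59.5
```

Call:
move_arm(offset=[[0,0.1,0],[0,0.1,0],[0,0.1,0],[0,0,0]], twist=[[0,0,0],[0,0,0],[0,0,0],[0,0,0]], grip=[0,0,0,0])

```text
time: 13.5
ee_pos: [0.4663, -0.2447, 0.0939]
tcp_rot: [-180.0, 0.0, 149.7]
wrist_force: [-0.7, -0.9, 7.0]
opening: 0.0091
grasp_force: 59.5
```

Call:
move_arm(offset=[[0,0.15,0],[0,0.15,0],[0,0.15,0],[0,0.15,0],[0,0.15,0]], twist=[[0,0,0],[0,0,0],[0,0,0],[0,0,0],[0,0,0]], grip=[0,0,0,0,0])

```text
time: 14.0
ee_pos: [0.47, -0.2383, 0.0939]
tcp_rot: [-180.0, 0.0, 149.7]
wrist_force: [-0.2, -0.8, 7.5]
opening: 0.0092
grasp_force: 59.5
```

Call:
move_arm(offset=[[0,0.15,0],[0,0.15,0],[0,0.15,0],[0,0.15,0],[0,0.15,0]], twist=[[0,0,0],[0,0,0],[0,0,0],[0,0,0],[0,0,0]], grip=[0,0,0,0,0])

```text
time: 14.5
ee_pos: [0.4738, -0.2318, 0.0938]
tcp_rot: [-180.0, 0.0, 149.7]
wrist_force: [-1.8, -0.9, 6.9]
opening: 0.0093
grasp_force: 59.5
```

```bash
python3 - <<'E'
from h import *
np.set_printoptions(precision=4,suppress=True)
for n in('wrist','side'):
    p=shot(n);save(p,'g_%s.png'%n); print(n,[(r['position'],onz(p,r['position'],0)) for r in finder.pinpoint(p,'scale')[:1]])
    c=cloud(p); m=(c[...,2]>.003)&(c[...,2]<.008)&(np.hypot(c[...,0]-.445,c[...,1]+.282)<.108)
    m=cv2.morphologyEx(m.astype(np.uint8),cv2.MORPH_OPEN,np.ones((3,3)))>0
    print(m.sum(),cv2.minAreaRect(c[m][:,:2].astype(np.float32)*1000))
E
```

```text
wrist [([171.7, 201.8], array([ 0.4426, -0.2826,  0.    ]))]
5497 ((385.17230224609375, -259.226318359375), (157.87786865234375, 60.62254333496094), 46.032230377197266)
side []
295 ((446.08673095703125, -239.74066162109375), (178.37071228027344, 100.05487060546875), 1.4042017459869385)
```

The scale has not moved, and the pen has travelled 22 mm. I continue to the stop.

Call:
move_arm(offset=[[0,0.15,0],[0,0.15,0],[0,0.15,0],[0,0.15,0],[0,0,0]], twist=[[0,0,0],[0,0,0],[0,0,0],[0,0,0],[0,0,0]], grip=[0,0,0,0,0])

```text
time: 15.2
ee_pos: [0.4769, -0.2265, 0.0939]
tcp_rot: [-180.0, 0.0, 149.7]
wrist_force: [-0.5, -0.7, 6.8]
opening: 0.0098
grasp_force: 59.5
```

Call:
move_arm(offset=[[0,0.1,0],[0,0.1,0],[0,0,0]], twist=[[0,0,0],[0,0,0],[0,0,0]], grip=[0,0,0])

```text
time: 15.5
ee_pos: [0.4779, -0.2249, 0.0938]
tcp_rot: [-180.0, 0.0, 149.7]
wrist_force: [-0.9, -1.4, 6.8]
opening: 0.0092
grasp_force: 59.5
```

Call:
move_arm(offset=[[0,0.1,0],[0,0,0],[0,0,0]], twist=[[0,0,0],[0,0,0],[0,0,0]], grip=[0,0,0])

```text
time: 15.8
ee_pos: [0.4783, -0.2242, 0.0939]
tcp_rot: [-179.9, 0.0, 149.7]
wrist_force: [-1.9, -3.1, 7.0]
opening: 0.0093
grasp_force: 59.5
```

Call:
move_arm(offset=[[0,0.05,0],[0,0,0],[0,0,0]], twist=[[0,0,0],[0,0,0],[0,0,0]], grip=[0,0,0])

```text
time: 16.1
ee_pos: [0.4784, -0.224, 0.0939]
tcp_rot: [-179.9, 0.0, 149.7]
wrist_force: [-2.0, -2.2, 6.7]
opening: 0.0097
grasp_force: 59.5
```

```bash
python3 - <<'E'
from h import *
np.set_printoptions(precision=4,suppress=True)
p=shot('wrist'); w=shot('side')
print(p['obs']['wrist_force'],[(r['position'],onz(p,r['position'],0)) for r in finder.pinpoint(p,'scale')[:1]])
# drawer top height-band outline: points at z~22mm beyond the base edge
e=proj(w,[.477,-.226,.02]).astype(int); z=w['color'][e[1]-50:e[1]+50,e[0]-50:e[0]+50]
cv2.imwrite('pics/g.png',np.hstack([cv2.resize(p['color'],(480,360)),cv2.resize(z,(300,360))])[...,::-1])
E
```

```text
[-2.0064 -2.2004  6.6781] [([160.0, 203.3], array([ 0.444 , -0.2824,  0.    ]))]
```

View pics/g.png

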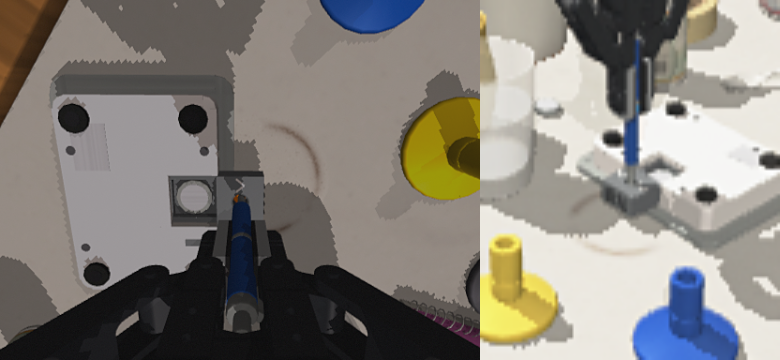

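The drawer is out; in the picture the orange is at (237,197), beyond the base edge at x≈217, with the bay open behind it. I give it one more small nudge to confirm the stop.

Call:
move_arm(offset=[[0,0.06,0],[0,0,0],[0,0,0]], twist=[[0,0,0],[0,0,0],[0,0,0]], grip=[0,0,0])

```text
time: 16.55
ee_pos: [0.4788, -0.2234, 0.0939]
tcp_rot: [-179.9, 0.0, 149.7]
wrist_force: [-1.8, -2.6, 6.9]
opening: 0.0098
grasp_force: 59.6
```

```bash
python3 - <<'E'
from h import *
np.set_printoptions(precision=2,suppress=True)
p=shot('wrist'); c=cloud(p)
a=np.radians(59.5); ex=-np.array([np.cos(a),np.sin(a)]); ey=np.array([-ex[1],ex[0]])
d=c[...,:2]-[.4448,-.2819]; X=d@ex*1000; Y=d@ey*1000; Z=c[...,2]*1000
# bins along x for drawer strip and for side strips
for nm,m in (('drawer',(abs(Y)<15)),('sideL',(Y>22)&(Y<45)),('sideR',(Y<-22)&(Y>-45))):
    for z0,z1 in ((18,25),(2,9)):
        s=X[m&(Z>z0)&(Z<z1)&(X<60)&(X>-100)]
        if len(s)>5: print(nm,z0,len(s),np.percentile(s,[0,1,5,50,95,99,100]))
m=(Z>18)&(Z<25)&(X<-60)&(X>-95); print('drawer Y',np.percentile(Y[m],[1,99]))
hsv=cv2.cvtColor(p['color'],cv2.COLOR_RGB2HSV); m=(cv2.inRange(hsv,(5,130,80),(20,255,255))>0)&(abs(Y)<15)&(X<-45)&(X>-80); print('orange',m.sum(),X[m].mean(),Y[m].mean())
E
```

```text
drawer 18 6743 [-80.94 -79.16 -75.23   3.93  45.38  49.15  50.56]
drawer 2 238 [-89.85 -47.76 -47.44 -40.61 -18.64 -18.46 -18.22]
sideL 18 4253 [-41.18 -36.91 -32.57   6.73  45.79  49.2   50.67]
sideR 18 6486 [-50.14 -49.28 -45.29  -0.2   44.86  48.91  50.54]
sideR 2 605 [-95.23 -60.08 -60.03 -55.02 -50.12 -49.98 -49.95]
drawer Y [-17.64  12.31]
orange 33 -62.138158070639456 -0.232322455503938
```

The scale is in place and the drawer front is at −80 mm, which is 30 mm out. I retreat straight up.

Call:
move_arm(offset=[[0,-0.15,-0.1],[0,0,-0.5],[0,0,-1.0],[0,0,-3.5],[0,0,-4.0]], twist=[[0,0,0],[0,0,0],[0,0,0],[0,0,0],[0,0,0]], grip=[0,0,0,0,0])

```text
time: 17.1
ee_pos: [0.4771, -0.2236, 0.1844]
tcp_rot: [-180.0, -0.2, 149.7]
wrist_force: [0.7, -0.3, 0.3]
opening: 0.0093
grasp_force: 59.1
```

Call:
move_arm(offset=[[0,0,0],[0,0,0]], twist=[[0,0,0],[0,0,0]], grip=[0,0])

```text
time: 17.3
ee_pos: [0.4784, -0.2243, 0.1854]
tcp_rot: [180.0, 0.1, 149.7]
wrist_force: [0.1, -0.3, -1.3]
opening: 0.0091
grasp_force: 59.1
```

Call:
move_arm(offset=[[-1.51,4.25,0],[-1.51,4.25,0],[-1.51,4.25,0],[-1.51,4.25,0],[-1.51,4.25,0]], twist=[[0,0,0],[0,0,0],[0,0,0],[0,0,0],[0,0,0]], grip=[0,0,0,0,0])

```text
time: 17.8
ee_pos: [0.651, -0.0772, 0.1827]
tcp_rot: [-179.9, -0.1, 149.7]
wrist_force: [0.0, -0.6, -0.0]
opening: 0.0094
grasp_force: 59.1
```

Call:
move_arm(offset=[[0,0,2.5],[0,0,1.3],[0,0,0],[0,0,0],[0,0,0]], twist=[[0,0,0],[0,0,0],[0,0,0],[0,0,0],[0,0,0]], grip=[0,0,0,0,0])

```text
time: 18.3
ee_pos: [0.6502, -0.0795, 0.1478]
tcp_rot: [180.0, 0.1, 149.6]
wrist_force: [0.0, -1.0, -0.4]
opening: 0.0091
grasp_force: 59.1
```

```bash
python3 tip.py i.png; python3 - <<'E'
from h import *
np.set_printoptions(precision=4,suppress=True)
p=shot('wrist');c=cloud(p);T=np.array(p['obs']['ee_pos']); Rt=R.from_euler('xyz',p['obs']['tcp_rot'],degrees=True).as_matrix()
m=(c[...,2]>.0445)&(c[...,2]<.0475)&(np.hypot(c[...,0]-.65,c[...,1]+.078)<.02)
ct,r=cv2.minEnclosingCircle(c[m][:,:2].astype(np.float32)); print('tube',m.sum(),ct,r,'rel',Rt.T@(np.array([*ct,.046])-T))
E
```

```text
[ 0.6502 -0.0795  0.1478] [179.97     0.0748 149.641 ] [ 0.0351 -0.9551 -0.4124] 0.009127328430527078 59.12880063056946
side exp [175.0133 209.7456] [([175.0, 209.1], 0.63)]
   0.02 28 [0.0053 0.0016] [-0.0085 -0.0066] [0.0081 0.0118]
   0.03 20 [0.0043 0.0032] [-0.0016 -0.0024] [0.0074 0.0053]
   0.04 26 [0.0039 0.0022] [-0.0027 -0.0048] [0.0066 0.0057]
   0.05 18 [0.0043 0.0028] [-0.0008 -0.0025] [0.0072 0.0059]
   0.06 10 [0.0025 0.0013] [ 0.0003 -0.0023] [0.0055 0.0041]
   0.07 12 [0.0019 0.001 ] [-0.0007 -0.0018] [0.0051 0.0022]
scene exp [259.7656 137.4564] [([258.7, 135.4], 0.55), ([334.1, 263.0], 0.35)]
   0.02 4 [ 0.0046 -0.006 ] [ 0.0008 -0.0122] [ 0.0056 -0.0028]
   0.03 11 [ 0.001  -0.0043] [-0.0023 -0.006 ] [ 0.0057 -0.0026]
   0.04 13 [ 0.0013 -0.0048] [-0.0023 -0.0076] [0.0053 0.0022]
   0.05 12 [ 0.002  -0.0043] [-0.0024 -0.0064] [ 0.0054 -0.0001]
   0.06 4 [ 0.0011 -0.0014] [-0.0003 -0.0028] [ 0.0028 -0.0009]
   0.07 6 [ 0.001  -0.0015] [-0.0003 -0.0029] [0.0025 0.001 ]
wrist exp [258.7644 210.7137] [([256.6, 208.8], 0.61), ([260.1, 183.8], 0.61)]
   0.02 175 [ 0.0053 -0.0011] [ 0.0029 -0.0055] [0.0099 0.0063]
   0.03 156 [ 0.0052 -0.0008] [ 0.0024 -0.0058] [0.0064 0.0041]
   0.04 137 [ 0.0051 -0.0006] [ 0.0016 -0.006 ] [0.0063 0.0047]
   0.05 93 [ 0.0052 -0.0005] [ 0.0016 -0.0061] [0.0062 0.0046]
   0.06 18 [ 0.0028 -0.0008] [ 0.0011 -0.0029] [0.0038 0.0013]
   0.07 42 [ 0.0025 -0.0005] [ 0.0008 -0.003 ] [0.0031 0.0014]
tip [ 0.6481 -0.0775  0.0726] in tool [0.0029 0.0006 0.0752]
tube 394 (0.6504123210906982, -0.07835845649242401) 0.01153118722140789 rel [0.0004 0.0004 0.1011]
```

View pics/i.png

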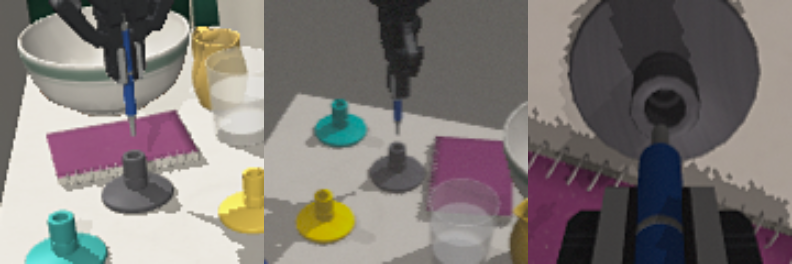

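The tip is above the hole. Both estimates say to shift +1.2 mm in tool y. Then I insert.

Call:
move_arm(offset=[[-0.02,0.12,0],[0,0,1.0],[0,0,1.0],[0,0,0],[0,0,0]], twist=[[0,0,0],[0,0,0],[0,0,0],[0,0,0],[0,0,0]], grip=[0,0,0,0,0])

```text
time: 19.15
ee_pos: [0.6509, -0.0777, 0.1257]
tcp_rot: [-180.0, -0.1, 149.7]
wrist_force: [-0.4, -0.3, 0.7]
opening: 0.0095
grasp_force: 59.1
```

Call:
move_arm(offset=[[0,0,0.5],[0,0,0.5],[0,0,0.4],[0,0,0],[0,0,0]], twist=[[0,0,0],[0,0,0],[0,0,0],[0,0,0],[0,0,0]], grip=[0,0,0,0,0])

```text
time: 19.65
ee_pos: [0.6512, -0.0778, 0.1124]
tcp_rot: [-180.0, -0.0, 149.7]
wrist_force: [-0.1, -1.5, 0.9]
opening: 0.0095
grasp_force: 59.1
```

Call:
move_arm(offset=[[0,-0.05,0.4],[0,0,0.5],[0,0,0.4],[0,0,0],[0,0,0]], twist=[[0,0,0],[0,0,0],[0,0,0],[0,0,0],[0,0,0]], grip=[0,0,0,0,0])

```text
time: 20.15
ee_pos: [0.6509, -0.0783, 0.0993]
tcp_rot: [-180.0, -0.0, 149.7]
wrist_force: [-0.5, -0.3, -0.1]
opening: 0.0096
grasp_force: 59.1
```

Call:
move_arm(offset=[[0,0,0.2],[0,0,0.15],[0,0,0],[0,0,0]], twist=[[0,0,0],[0,0,0],[0,0,0],[0,0,0]], grip=[0,0,0,0])

```text
time: 20.55
ee_pos: [0.651, -0.0782, 0.096]
tcp_rot: [-180.0, -0.0, 149.7]
wrist_force: [-0.1, -0.3, -0.1]
opening: 0.0093
grasp_force: 59.1
```

Call:
move_arm(offset=[[0,0,0.1],[0,0,0],[0,0,0]], twist=[[0,0,0],[0,0,0],[0,0,0]], grip=[0,0,0])

```text
time: 20.85
ee_pos: [0.651, -0.0782, 0.095]
tcp_rot: [-180.0, -0.0, 149.7]
wrist_force: [-0.3, -0.0, -1.6]
opening: 0.0094
grasp_force: 59.1
```

Call:
move_arm(offset=[[0,0,0],[0,0,0],[0,0,0],[0,0,0],[0,0,0]], twist=[[0,0,0],[0,0,0],[0,0,0],[0,0,0],[0,0,0]], grip=[0.2,0.4,0.7,1,1])

```text
time: 21.35
ee_pos: [0.651, -0.0783, 0.095]
tcp_rot: [-180.0, -0.0, 149.7]
wrist_force: [0.3, -0.4, -0.0]
opening: 0.0743
grasp_force: 0.0
```

Call:
move_arm(offset=[[0,0,0],[0,0,0],[0,0,-0.5],[0,0,-1.0],[0,0,-2.0]], twist=[[0,0,0],[0,0,0],[0,0,0],[0,0,0],[0,0,0]], grip=[1,1,1,1,1])

```text
time: 21.85
ee_pos: [0.6504, -0.0782, 0.1297]
tcp_rot: [-180.0, -0.1, 149.7]
wrist_force: [-0.5, -0.1, 0.5]
opening: 0.0853
grasp_force: 0.0
```

Call:
move_arm(offset=[[0,0,-4.0],[0,0,-4.0],[0,0,-4.0],[0,0,0],[0,0,0]], twist=[[0,0,0],[0,0,0],[0,0,0],[0,0,0],[0,0,0]], grip=[1,1,1,1,1])

```text
time: 22.35
ee_pos: [0.6515, -0.0783, 0.252]
tcp_rot: [179.9, 0.2, 149.7]
wrist_force: [0.1, 0.1, 0.4]
opening: 0.0855
grasp_force: 0.0
```

```bash
python3 pen.py; python3 - <<'E'
from h import *
w=shot('side'); p=shot('scene'); 
e=proj(w,[.55,-.15,.05]).astype(int); z=w['color'][e[1]-75:e[1]+75,e[0]-100:e[0]+100]
e=proj(p,[.55,-.17,.05]).astype(int); y=p['color'][e[1]-75:e[1]+75,e[0]-100:e[0]+100]
cv2.imwrite('pics/j.png',cv2.resize(np.hstack([z,y]),(800,300))[...,::-1])
E
```

```text
[ 0.6515 -0.0783  0.252 ] [179.9287   0.1645 149.7007] [-6.8554 20.276  27.9718 97.5166 -0.     23.4438]
0.03 39 [ 0.6419 -0.0738  0.0352] [ 0.6393 -0.0849] [ 0.6562 -0.0674]
0.04 233 [ 0.6465 -0.0754  0.0453] [ 0.6393 -0.0901] [ 0.6612 -0.0675]
0.05 23 [ 0.6455 -0.0764  0.0557] [ 0.6444 -0.0822] [ 0.6502 -0.0736]
0.06 22 [ 0.6453 -0.0768  0.0645] [ 0.6444 -0.082 ] [ 0.65   -0.0736]
0.07 25 [ 0.6454 -0.0764  0.0747] [ 0.6444 -0.0817] [ 0.6498 -0.0736]
0.08 38 [ 0.6458 -0.0766  0.0851] [ 0.6442 -0.0833] [ 0.6515 -0.0735]
0.09 33 [ 0.6458 -0.0765  0.0955] [ 0.6445 -0.0829] [ 0.6509 -0.0737]
0.1 42 [ 0.6457 -0.0759  0.1051] [ 0.6443 -0.0826] [ 0.6563 -0.0736]
0.11 51 [ 0.6459 -0.0757  0.1158] [ 0.6445 -0.0822] [ 0.6561 -0.0734]
0.12 129 [ 0.648  -0.0766  0.1282] [ 0.6444 -0.0841] [ 0.6574 -0.0733]
0.13 83 [ 0.649  -0.0785  0.1376] [ 0.6453 -0.0841] [ 0.6539 -0.0748]
pen [([258.1, 162.7], 0.58, array([ 0.6535, -0.0798,  0.014 ]))]
pen_stand [([192.1, 55.5], 0.96, array([ 0.5232, -0.0832,  0.    ])), ([255.9, 157.2], 0.65, array([ 0.6493, -0.0802,  0.    ]))]
```

View pics/j.png

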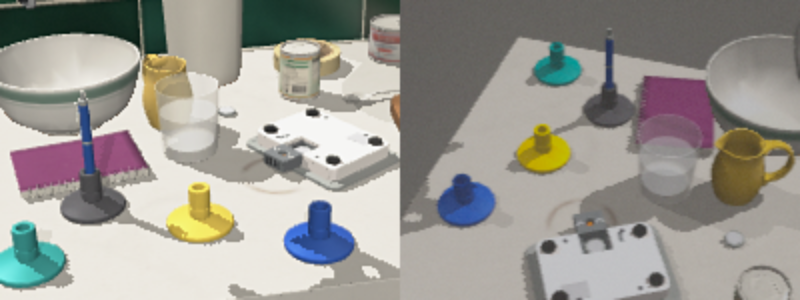

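The picture shows the pen upright in the dark stand at (88,140), its top at the original height, and the drawer fully out at (280,158). I hand the job in.

```bash
python3 -c "
from workcell import bot
print(bot.job_done())"
```

```text
the job is handed in; nothing more can be done
None
```

The job is handed in, but no verdict came back: by my measurements the drawer is 30 mm out, the pen stands upright and released in its stand, and the scale had not moved.

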